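# Let the walnut corks down the feeder chute into its drawer tray

### The job

Push the wooden drawer tray fully home under the mouth of the cork feeder, then press down the thumb pad of the rocking lever so that its gate lifts and all three walnut corks roll down into the tray, and let the lever go so that the gate drops shut again. Do it by pushing and pressing only: do not touch the corks with the fingers or pick anything up, and leave the two corkscrews, the glass stopper and the carved cork where they are.

Things in the scene. Friction and masses are not known exactly. Their poses are not given: they have to be found in the camera images.
- feeder: Cork feeder, fixed to the cart: wooden foot 330 x 124 x 12 mm (its x from -110 to +220 mm) with a steel chute on posts. Origin on the cart top, straight below the chute's mouth, on the centre line; z up; +x points up the chute, so corks roll towards -x and the tray pulls out towards -x. Two runners, 28 mm above the cart at y = +-56 mm, guide the tray.
- mouth (a point): Middle of the chute floor's lower end, 62 mm above the cart. The chute rises from here along the feeder's x at 0.26 rad for 212 mm, is 56 mm wide inside with walls 18 mm high, and ends at a stop plate that reaches 157 mm above the cart.
- pivot (a point): Middle of the lever's pivot rod, 66 mm up-chute (feeder +x) from the mouth and 131 mm above the cart, carried by two upright ears beside the chute; rod and lever span 92 mm across.
- rocker (a joint): Angle of the rocking lever, rad: 0 = at rest, gate shut before the first cork; grows as the thumb pad goes down; 0.42 = stop, gate fully up. Above about 0.30 the gate clears the corks, so press well past that; they take about 1 s to run out. A spring shuts the gate when the pad is let go. The pad takes 2 to 5 N, and goes about 30 mm almost straight down to the stop.
- pad_top (a point): Middle of the upper face of the lever's thumb pad, a steel plate 44 mm (along the chute) x 84 mm (across) x 4 mm at the uphill end of the lever, 136 mm up-chute from the mouth and about 160 mm above the cart at rest. At rest it slopes like the chute (0.26 rad, uphill side higher), fully pressed 0.16 rad the other way. Nothing stands above it.
- gate_edge (a point): Middle of the lower edge of the gate plate (50 mm wide, 3 mm thick, 44 mm high) at the downhill end of the lever; about 8 mm above the chute floor when shut, some 40 mm when fully up.
- tray (a joint): How far the drawer tray is pulled out, m: 0 = fully home against its stop, up to 0.1. Starts partly pulled out. It slides stiffly (about 2 N plus some drag) along the feeder's x and stays where it is left; pushing its knob or front towards the feeder's +x closes it.
- tray_knob (a point): Middle of the front face of the tray's brass knob, 35 mm above the cart, on the feeder's centre line. The knob is 22 mm in diameter and stands 24 mm out (feeder -x) from the tray's front board, which is 108 mm wide, 8 mm thick and reaches from 13 to 59 mm above the cart. With the tray home this point lies at x = -137 mm in the feeder's frame.
- tray_floor (a point): Middle of the tray's inner floor, 19 mm above the cart; axes as the feeder's. Inside the tray measures 108 mm (x) by 88 mm (y), its side and back walls stand 32 mm above this floor. With the tray home this point lies at x = -45 mm in the feeder's frame.
- cork_a: Plain turned walnut cork, a cylinder 30 mm in diameter and 50 mm long, 22 g, lying across the chute; first behind the gate at the start. Origin at its centre, y along its length; it turns as the cork rolls.
- cork_b: Plain turned walnut cork, a cylinder 30 mm in diameter and 50 mm long, 22 g, lying across the chute; second in the row at the start. Origin at its centre, y along its length; it turns as the cork rolls.
- cork_c: Plain turned walnut cork, a cylinder 30 mm in diameter and 50 mm long, 22 g, lying across the chute; third in the row at the start. Origin at its centre, y along its length; it turns as the cork rolls.
- bell_corkscrew: Bystander: nickel corkscrew standing on its bell housing, 38 mm across at the foot, 131 mm tall, with a 92 mm cross handle on top. Origin at the centre of its underside. Not to be disturbed.
- folding_corkscrew: Bystander: rusted folding corkscrew lying flat, a bow about 90 x 44 mm, 16 mm high. Origin under its middle. Not to be disturbed.
- glass_stopper: Bystander: smoky glass decanter stopper standing on its flat head, 48 mm across, 72 mm tall. Origin at the centre of its underside. Not to be disturbed.
- carved_cork: Bystander: walnut cork with a carved bud-shaped head, standing upright, 38 mm across, 84 mm tall. Origin at the centre of its underside. Not to be disturbed.
There are look-alikes about, which are no part of the job. Leave any purple look-alike of the cork_c alone.

How it is judged:
By the outcome, as a careful person would: the job done as asked, in the order asked, and still so for the second after the job is handed in, with the robot touching nothing.
It also fails if it takes over 42 s, if anything falls off the work surface, if the arm or the gripper's body presses on something with over 40 N, if the wrist force passes 120 N, or if a joint passes its speed limit or range.

### The arm

A 6-joint arm with a two-finger parallel gripper is mounted at the origin on the work surface. World frame = base frame: x ahead of the robot, y to its left, z up, the work surface at z = 0. Lengths are in mm, angles in rad, forces in N, time in s.
With the tool pointing down it reaches from about 275 to 1000 mm from the base axis. Payload 8.4 kg.
Tool frame: the origin (TCP) lies on the centre line of the jaws, within the pads' length; the fingertips stand 22 mm ahead of it and the grasp point (between the pads) lies 3 mm ahead of it; z points along the fingers, y is the direction in which the jaws open and shut (so a half turn about z gives the same grasp; the last joint's range is limited). The gripper opens to 85 mm and grips with 20 to 120 N. Pads are 22 mm wide; open, the fingers measure 114 mm over their backs; the gripper's body (76 mm by 85 mm) begins 54 mm behind the grasp point. The pads swing forward as they close: fully open they stand 13 mm farther back than shut.
Start: joints at [-1.238, 0.353, 1.633, -0, 1.155, -0.002], TCP at [205.361, -590.301, 253.281] pointing down, gripper open.
Joint ranges: [-2.63, 2.63], [-0.92, 2.1], [0.06, 2.66], [-1.3, 4.44], [0, 2.69], [-3.02, 3.02]. Speed limits (rad/s): [2.22, 2.22, 2.79, 3.14, 3.14, 3.14].

### API

Orientations are given as [roll, pitch, yaw] about the fixed x, y, z axes, in that order (R = Rz(yaw) Ry(pitch) Rx(roll)).
In Python, from rig import r gives the robot as it stands.
- The arm moves only by the tool carry_out, never from a script. Its argument "rows" is text: rows parted by semicolons, each of 5 numbers parted by spaces: the opening, from 0 (shut) to 1 (fully open), then the shift along the tool's x, y, z in units of 30 mm (1.0 is 30 mm), then the turn about the tool's z in units of 8 degrees (1.0 is 8 degrees). A call has 1 to 12 rows; each row shifts and turns the commanded pose from where the row before left it, along the tool's axes as they then stand; what a row does not reach is not made up. A row lasts 1/8 s, in which the tool goes at most 62.5 mm and 10.7 degrees, less where a joint would pass 70% of its speed; a pose out of reach is approached as far as the arm can. A call is refused whole if a number of a shift passes 1 or a number of a turn 1, either way. A call with a gripper value outside its range is refused whole. The fingers move at their own pace and stop on an object; "newtons" is the grip in N (left out, the last holds). Time passes only in rows, so rows that do not move let the fingers close. It gives the time, the measured TCP pose, the force and the opening at its end, in the units of the state.
- r.sense(): the state, without advancing time (a new reading comes with each control period).
- r.grab_frame(name): name is "scene" or "side" or "wrist"; returns the picture (384x512x3 uint8, blue, green, red); there is no depth.
- r.get_calibration(name): a dict with "intrinsics" (3x3 intrinsics, pixels), "position" and "rotation" of the camera in the world. Camera axes: x right, y up, looking along -z (the intrinsics and any distortion apply to the point x, -y, -z); pixel columns grow to the right and rows downward; lengths in mm; the calibration is good to about 2 mm. A picture is of the moment at which its call begins: read the wrist's pose just before it. get_calibration takes no time and is no camera call; for the wrist camera it gives the pose at the moment of the call.
- r.sign_off(): hands the job in, once; it reports no verdict.
The state is a dict: "clock": time; "qpos": joint angles; "qvel": joint speeds; "joint_efforts": joint torques, N m; "eef_pos": TCP position; "tcp_rot": TCP orientation; "contact_force": force on the tool from outside, world axes, zero at the start; "wrist_torque": the same for the moment, N m; "opening": opening from 0.0 (shut) to 1.0 (fully open).
Only numpy, scipy, OpenCV 4.12 (cv2) and the standard library are available. Lean on these libraries where they do the work, as an engineer would, in place of code of your own. Each camera call takes 0.05 s, during which the arm holds its last target.

## Working session

There is one attempt and no reset: what is moved stays moved. The work goes in short steps, Python scripts to look and compute and a tool call to move; the robot and the scene stay as the last step left them, time stands still between calls to the robot, and variables do not carry over. Pictures are saved under pics/ and viewed, and the job is handed in when it is done.

Besides the shell and the picture viewer there is one more tool, called after ">>>" as name(argument=value, ...) on one line, values as JSON. carry_out: Moves the arm, as the interface text tells. Its arguments: {"type":"object","properties":{"rows":{"type":"string"},"newtons":{"type":"number"}},"required":["rows"]}

```bash
ls; mkdir -p pics
python3 - <<'E'
from rig import r
import cv2, numpy as np
s=r.sense(); print({k:np.round(v,3).tolist() for k,v in s.items()})
for n in ["scene","side","wrist"]:
    c=r.get_calibration(n)
    im=r.grab_frame(n); cv2.imwrite(f"pics/{n}0.png",im)
    print(n,c)
E
```

```text
pics
{'clock': 0.0, 'qpos': [-1.238, 0.354, 1.634, 0.0, 1.155, -0.002], 'qvel': [-0.001, 0.001, 0.001, 0.0, -0.0, 0.001], 'joint_efforts': [-0.0, -60.526, -34.206, 0.0, 0.009, 0.0], 'eef_pos': [205.226, -589.89, 252.587], 'tcp_rot': [-3.14, -0.0, 0.335], 'contact_force': [0.078, 0.407, 0.806], 'wrist_torque': [0.024, 0.042, -0.026], 'opening': 1.002}
scene {'intrinsics': array([[401.2919874 ,   0.        , 249.00563852],
       [  0.        , 401.2919874 , 192.40400254],
       [  0.        ,   0.        ,   1.        ]]), 'position': array([990.90747826, -25.48399696, 776.08979598]), 'rotation': array([0.62454991, 0.00724052, 1.42713069])}
side {'intrinsics': array([[449.4431342 ,   0.        , 244.5371294 ],
       [  0.        , 449.4431342 , 191.95875493],
       [  0.        ,   0.        ,   1.        ]]), 'position': array([180.54796955, 589.90802924, 649.36469449]), 'rotation': array([ 0.88255434,  0.02070847, -2.57122437])}
wrist {'intrinsics': array([[331.01435612,   0.        , 255.28267165],
       [  0.        , 331.01435612, 186.49038669],
       [  0.        ,   0.        ,   1.        ]]), 'position': array([ 283.82371224, -561.44578074,  374.12476844]), 'rotation': array([-0.33244222,  0.00231476, -1.23561567])}
```

View pics/scene0.png

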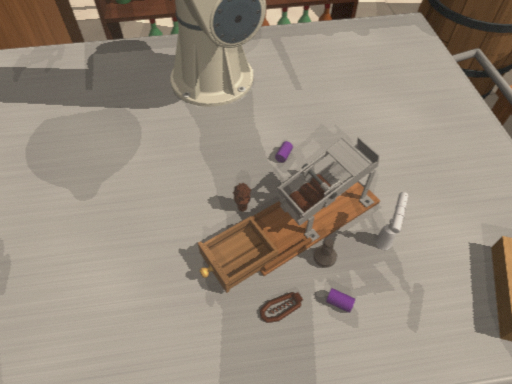

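View pics/side0.png

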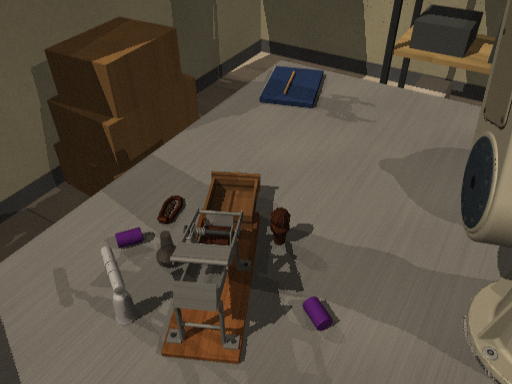

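View pics/wrist0.png

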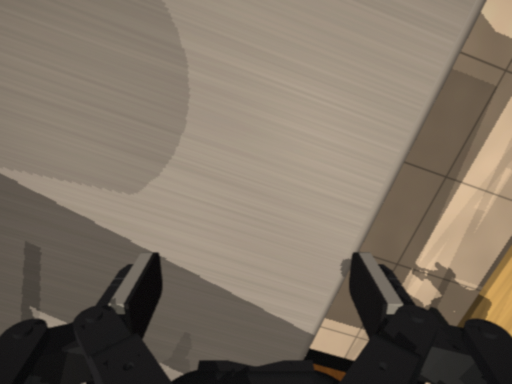

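```bash
cat > h.py <<'E'
import numpy as np, cv2
from scipy.spatial.transform import Rotation as R
def ray(c,u,v):
    K=c["intrinsics"]; d=np.array([(u-K[0,2])/K[0,0],-(v-K[1,2])/K[1,1],-1.])
    return np.array(c["position"]),R.from_euler("xyz",c["rotation"]).as_matrix()@d
def onz(c,u,v,z):
    p,d=ray(c,u,v); return p+d*(z-p[2])/d[2]
def proj(c,P):
    q=R.from_euler("xyz",c["rotation"]).as_matrix().T@(np.array(P,float)-c["position"])
    K=c["intrinsics"]; return np.array([K[0,0]*q[0]/-q[2]+K[0,2],-K[1,1]*q[1]/-q[2]+K[1,2]])
E
python3 - <<'E'
import cv2
a=cv2.imread("pics/scene0.png")[120:330,180:430]; cv2.imwrite("pics/sc.png",cv2.resize(a,None,fx=3.2,fy=2.85,interpolation=2))
cv2.imwrite("pics/sc.png",cv2.resize(a,None,fx=2.8,fy=2.8,interpolation=2))
a=cv2.imread("pics/side0.png")[160:370,90:340]; cv2.imwrite("pics/si.png",cv2.resize(a,None,fx=2.8,fy=2.8,interpolation=2))
E
```

```text
(no output)
```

View pics/sc.png

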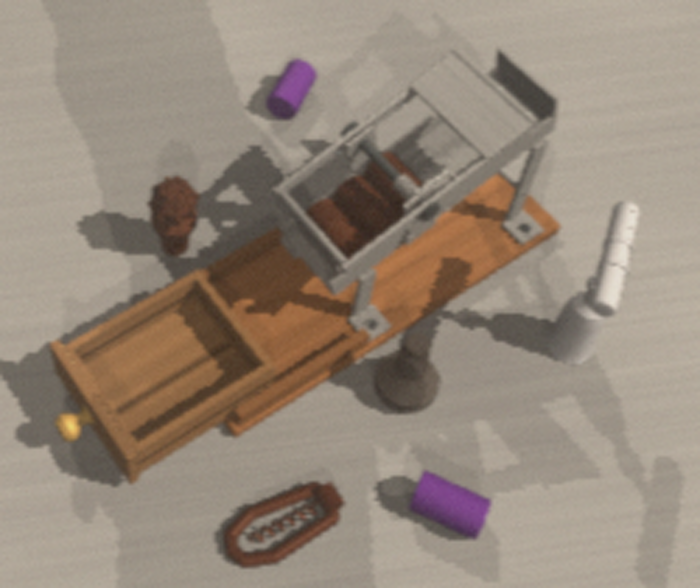

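View pics/si.png

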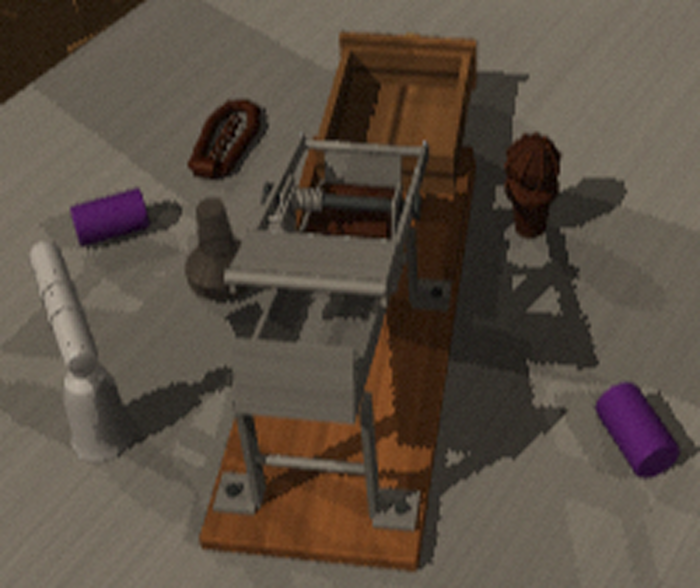

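Run:
```python
from h import *; from rig import r
cs=r.get_calibration("scene"); cd=r.get_calibration("side")
S=lambda u,v,z:onz(cs,180+u/2.8,120+v/2.8,z).round(1)
D=lambda u,v,z:onz(cd,90+u/2.8,160+v/2.8,z).round(1)
print("foot scene",S(558,226,12),S(237,424,12))
print("foot side",D(203,540,12),D(418,557,12))
print("board top scene",S(54,347,59),S(131,473,59))
print("board top side",D(341,38,59),D(477,43,59))
print("knob scene",S(66,427,35))
print("pad scene far",S(455,52,168),S(411,91,155),S(522,135,168), S(480,160,155))
print("pad side",D(227,280,166),D(387,290,166),D(258,232,154),D(393,240,154))
print("cross top",S(348,270,80))
print("bell", S(630,205,128),S(603,300,128),D(42,245,128),D(80,360,128), S(575,350,0))
print("stopper",S(405,385,15),"carved",S(175,190,75),S(175,250,0),D(530,230,0),"fold",S(285,525,10),"purples",S(450,505,15),S(292,88,15))
```

```text
foot scene [513.  341.6  12. ] [647.9  51.   12. ]
foot side [506.2 344.2  12. ] [398.7 289.2  12. ]
board top scene [590.6 -74.2  59. ] [693.6 -29.9  59. ]
board top side [673.8 -23.9  59. ] [579.8 -73.2  59. ]
knob scene [642.7 -72.   35. ]
pad scene far [449.6 243.3 168. ] [471.  206.4 155. ] [532.9 267.4 168. ] [540.5 237.7 155. ]
pad side [513.6 284.8 166. ] [439.8 247.3 166. ] [530.  241.2 154. ] [463.6 207.5 154. ]
cross top [570.4 144.6  80. ]
bell [575.7 342.1 128. ] [647.6 295.7 128. ] [647.6 295.9 128. ] [569.4 344.1 128. ] [619.8 321.8   0. ]
stopper [636.6 179.9  15. ] carved [475.9  29.6  75. ] [481.9  27.3   0. ] [473.6  29.3   0. ] fold [726.7  71.7  10. ] purples [731.2 187.7  15. ] [334.3 153.8  15. ]
```

Run:
```python
from h import *
from scipy.optimize import least_squares
P=[(513,341.6),(647.9,51),(506.2,344.2),(398.7,289.2),(590.6,-74.2),(693.6,-29.9),(673.8,-23.9),(579.8,-73.2),(642.7,-72),(498,238.7),(486.7,245)]
F=[(220,-62,0),(-110,-62,0),(220,-62,0),(220,62,0),(-113,54,1),(-113,-54,1),(-113,-54,1),(-113,54,1),(-137,0,1),(136,0,0),(136,0,0)]
P=np.array(P);F=np.array(F,float)
def f(p):
    c,s=np.cos(p[2]),np.sin(p[2]); x=F[:,0]-p[3]*F[:,2]; y=F[:,1]
    return np.c_[p[0]+c*x-s*y,p[1]+s*x+c*y]
o=least_squares(lambda p:(f(p)-P).ravel(),[550,118,2.02,75],loss="soft_l1",f_scale=4)
p=o.x;print(p.round(3),np.degrees(p[2]));print((f(p)-P).round(1).tolist())
u=np.array([np.cos(p[2]),np.sin(p[2])])
for n,x in [("knob",-137-p[3]),("home",-137),("pad",136)]: print(n,p[:2]+u*x)
```

```text
[549.673 119.375   2.024  75.803] 115.95836230963526
[[-3.9, 2.7], [5.7, -3.4], [2.9, 0.1], [-1.1, 0.8], [-6.8, 0.2], [-12.7, 3.2], [7.1, -2.8], [4.0, -0.8], [0.1, 0.0], [-7.9, 3.0], [3.4, -3.3]]
knob [642.82032929 -71.95856466]
home [609.64002814  -3.80320257]
pad [490.14305123 241.6544771 ]
```

Candidates: brass knob at scene (205,272), the only brass thing. Thumb pad is the steel plate at scene ≈(352,160), as opposed to the dark stop plate at (368,150). The real corks are brown, in the chute at ≈(305,192). The purple look-alikes at (285,151) and (341,300) are left alone. The crops above confirm the knob and the pad.

```bash
cat >> h.py <<'E'
def plan(p0,yaw0,p1,dyawdeg,n,grip=0):
    "rows for even world shift from p0 to p1 in n rows with total yaw change"
    d=(np.array(p1,float)-p0)/n; out=[]
    for i in range(n):
        y=yaw0+np.radians(dyawdeg)*i/n
        ex=np.array([np.cos(y),np.sin(y)]); ey=np.array([np.sin(y),-np.cos(y)])
        out.append("%g %.2f %.2f %.2f %.2f"%(grip,d[:2]@ex/30,d[:2]@ey/30,-d[2]/30,-dyawdeg/n/8))
    for i in range(0,n,12): print("; ".join(out[i:i+12]))
E
python3 - <<'E'
from h import *
plan([205.2,-589.9,252.6],0.335,[669,-126,200],96.8,24)
E
```

```text
0 0.82 -0.40 0.07 -0.50; 0 0.85 -0.34 0.07 -0.50; 0 0.87 -0.28 0.07 -0.50; 0 0.89 -0.22 0.07 -0.50; 0 0.90 -0.15 0.07 -0.50; 0 0.91 -0.09 0.07 -0.50; 0 0.91 -0.03 0.07 -0.50; 0 0.91 0.04 0.07 -0.50; 0 0.91 0.10 0.07 -0.50; 0 0.90 0.17 0.07 -0.50; 0 0.88 0.23 0.07 -0.50; 0 0.86 0.29 0.07 -0.50
0 0.84 0.35 0.07 -0.50; 0 0.81 0.41 0.07 -0.50; 0 0.78 0.46 0.07 -0.50; 0 0.75 0.52 0.07 -0.50; 0 0.71 0.57 0.07 -0.50; 0 0.67 0.62 0.07 -0.50; 0 0.62 0.66 0.07 -0.50; 0 0.58 0.71 0.07 -0.50; 0 0.52 0.74 0.07 -0.50; 0 0.47 0.78 0.07 -0.50; 0 0.41 0.81 0.07 -0.50; 0 0.36 0.84 0.07 -0.50
```

>>> carry_out(rows="0 0.8 -0.4 0.05 -0.5; 0 0.85 -0.35 0.05 -0.5; 0 0.85 -0.3 0.05 -0.5; 0 0.9 -0.2 0.05 -0.5; 0 0.9 -0.15 0.05 -0.5; 0 0.9 -0.1 0.05 -0.5; 0 0.9 -0.05 0.05 -0.5; 0 0.9 0.05 0.05 -0.5; 0 0.9 0.1 0.05 -0.5; 0 0.9 0.15 0.05 -0.5; 0 0.9 0.25 0.05 -0.5; 0 0.85 0.3 0.05 -0.5")

```text
clock: 1.65
eef_pos: [437.3, -358.0, 235.1]
tcp_rot: [-3.141, -0.0, 1.175]
contact_force: [0.8, -0.1, -0.7]
opening: 0.001
```

>>> carry_out(rows="0 0.85 0.35 0.1 -0.5; 0 0.8 0.4 0.1 -0.5; 0 0.8 0.45 0.1 -0.5; 0 0.75 0.5 0.1 -0.5; 0 0.7 0.55 0.1 -0.5; 0 0.65 0.6 0.1 -0.5; 0 0.6 0.65 0.1 -0.5; 0 0.6 0.7 0.1 -0.5; 0 0.5 0.75 0.1 -0.5; 0 0.45 0.8 0.1 -0.5; 0 0.4 0.8 0.1 -0.5; 0 0.35 0.85 0.1 -0.5")

```text
clock: 3.15
eef_pos: [670.4, -130.2, 199.0]
tcp_rot: [-3.141, -0.0, 2.015]
contact_force: [-0.9, 0.0, -0.1]
opening: 0.004
```

Run:
```python
from h import *; from rig import r
s=r.sense(); print(s["eef_pos"],s["tcp_rot"],s["contact_force"])
c=r.get_calibration("wrist"); im=r.grab_frame("wrist"); cv2.imwrite("pics/w1.png",im)
h=cv2.cvtColor(im,cv2.COLOR_BGR2HSV)
m=cv2.inRange(h,(18,120,110),(32,255,255))
n,l,st,ce=cv2.connectedComponentsWithStats(m)
for i in range(1,n):
    if st[i,4]>30: print(st[i],ce[i],onz(c,*ce[i],40))
print(proj(c,[642.8,-72,35]))
```

```text
[ 670.40507376 -130.15124145  199.00441844] [-3.14146308e+00 -4.80034091e-05  2.01450444e+00] [-0.85223297  0.04081886 -0.07141152]
[245  79  26  25 435] [257.17011494  92.43908046] [641.24565505 -66.31035299  40.        ]
[255.88221008  99.30775323]
```

View pics/w1.png

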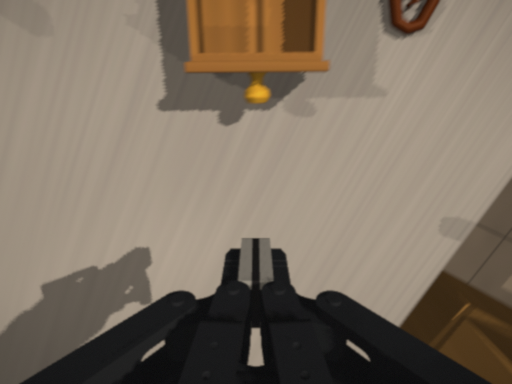

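>>> carry_out(rows="0 0 0 0.9 0; 0 0 0 0.9 0; 0 0 0 0.9 0; 0 0 0 0.9 0; 0 0 0 0.9 0; 0 0 0 0.65 0; 0 0.4 0 0 0; 0 0.4 0 0 0; 0 0.4 0 0 0; 0 0.3 0 0 0; 0 0.3 0 0 0; 0 0.3 0 0 0")

```text
clock: 4.7
eef_pos: [642.8, -74.1, 45.3]
tcp_rot: [3.141, 0.001, 2.01]
contact_force: [0.8, -2.7, 2.4]
opening: -0.001
```

Run:
```python
from h import *; from rig import r
im=r.grab_frame("wrist"); cv2.imwrite("pics/w2.png",im)
s=r.sense(); print(s["eef_pos"],s["tcp_rot"],s["contact_force"])
```

```text
[642.00195164 -73.06251532  45.04014985] [ 3.14142257e+00 -1.48719723e-04  2.01045478e+00] [ 0.37711297 -0.2779003   1.20051378]
```

View pics/w2.png

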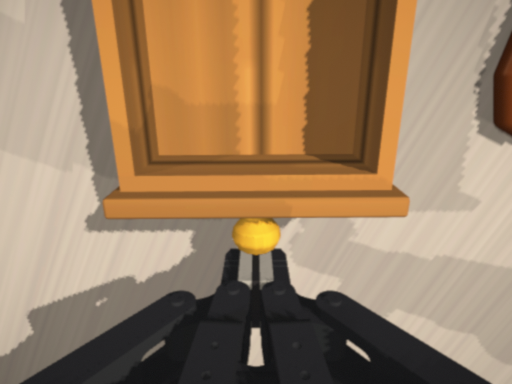

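The fingers are touching the knob at (256,236), centred on it. Pushing now.

>>> carry_out(rows="0 0.1 0 0 -0.1; 0 0.25 0 0 0; 0 0.25 0 0 0; 0 0.25 0 0 0; 0 0.25 0 0 0; 0 0.25 0 0 0; 0 0.25 0 0 0; 0 0.2 0 0 0")

```text
clock: 5.75
eef_pos: [618.6, -25.2, 44.8]
tcp_rot: [-3.141, -0.0, 2.024]
contact_force: [3.2, -1.2, 1.0]
opening: 0.003
```

>>> carry_out(rows="0 0.1 0 0 0; 0 0.1 0 0 0; 0 0.1 0 0 0")

```text
clock: 6.12
eef_pos: [614.8, -17.5, 44.7]
tcp_rot: [-3.141, -0.0, 2.024]
contact_force: [2.4, -0.3, 0.9]
opening: 0.001
```

>>> carry_out(rows="0 0.1 0 0 0; 0 0.05 0 0 0")

```text
clock: 6.38
eef_pos: [612.8, -13.4, 44.7]
tcp_rot: [-3.141, -0.0, 2.024]
contact_force: [2.0, -1.0, -0.0]
opening: 0.002
```

>>> carry_out(rows="0 0.1 0 0 0; 0 0.05 0 0 0")

```text
clock: 6.62
eef_pos: [612.7, -12.7, 44.9]
tcp_rot: [3.14, 0.006, 2.026]
contact_force: [8.3, -28.1, -7.1]
opening: -0.0
```

>>> carry_out(rows="0 0.05 0 0 0; 0 0.05 0 0 0")

```text
clock: 6.88
eef_pos: [612.6, -12.5, 45.0]
tcp_rot: [3.139, 0.01, 2.027]
contact_force: [12.9, -41.9, -11.2]
opening: -0.004
```

Run:
```python
from h import *; from rig import r
im=r.grab_frame("scene"); cv2.imwrite("pics/s3.png",cv2.resize(im[120:330,180:430],None,fx=2.8,fy=2.8,interpolation=2))
im=r.grab_frame("wrist"); cv2.imwrite("pics/w3.png",im)
s=r.sense(); print(s["eef_pos"],s["tcp_rot"],s["contact_force"],s["wrist_torque"])
```

```text
[612.59478455 -12.56876486  44.98515866] [3.13941508 0.00944984 2.02671379] [ 11.54480691 -38.21907215 -10.2102117 ] [-6.09917121 -1.97385491 -0.01356957]
```

View pics/s3.png

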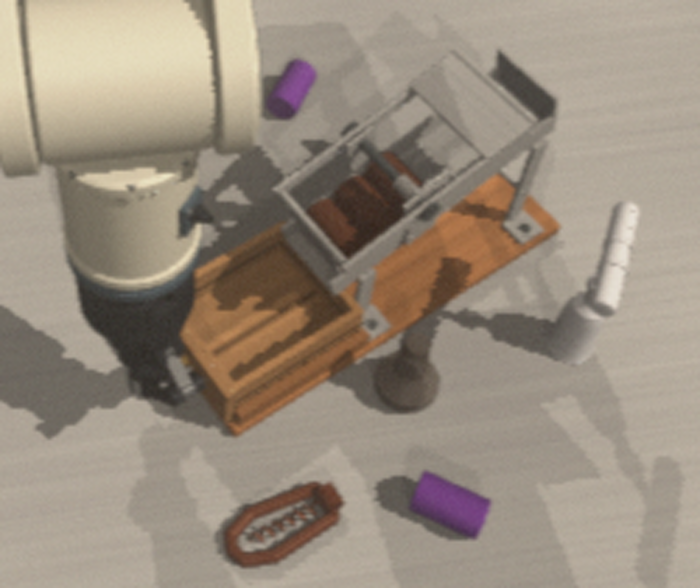

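View pics/w3.png

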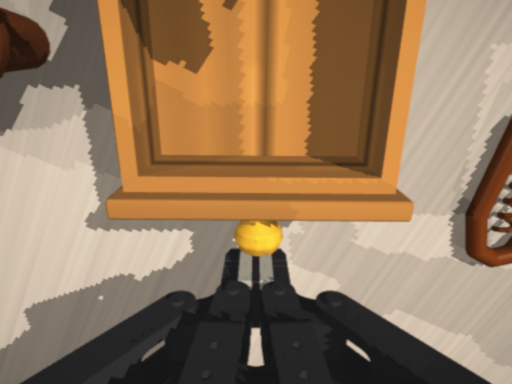

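The tray is at its stop: the force jumped to about 40 N and motion ended. Backing off and rising.

>>> carry_out(rows="0 -0.3 0 0 0; 0 -0.5 0 0 0; 0 -0.6 0 -0.2 0; 0 -0.2 0 -0.9 0; 0 0 0 -1 0; 0 0 0 -1 0; 0 0 0 -1 0; 0 0 0 -1 0; 0 0 0 -1 0; 0 0 0 -0.8 0")

```text
clock: 8.22
eef_pos: [631.0, -50.4, 253.8]
tcp_rot: [3.141, 0.0, 2.024]
contact_force: [0.7, 0.4, 0.4]
opening: 0.001
```

Run:
```python
from h import *; from rig import r
im=r.grab_frame("wrist"); cv2.imwrite("pics/w4.png",im); c=r.get_calibration("wrist")
s=r.sense(); print(s["eef_pos"],s["tcp_rot"],s["contact_force"])
u=np.array([np.cos(2.024),np.sin(2.024)]);v=np.array([-u[1],u[0]]);o=np.array([549.7,119.4])
for n,x,y,z in [("knob",-137,0,35),("bL",-113,54,59),("bR",-113,-54,59),("mouthL",0,28,80),("mouthR",0,-28,80),("padDL",114.7,42,154),("padDR",114.7,-42,154),("padUL",157,42,166),("padUR",157,-42,166)]:
    print(n,proj(c,[*(o+x*u+y*v),z]).round(0))
plan(s["eef_pos"],s["tcp_rot"][2],[489.3,243.5,245],0,12)
```

```text
[632.43129685 -50.47469962 256.94815633] [3.13701011e+00 2.51655284e-03 2.02436902e+00] [0.71998704 0.29699758 2.35553594]
knob [255. 107.]
bL [196.  83.]
bR [313.  83.]
mouthL [218. -74.]
mouthR [292. -74.]
padDL [ 157. -472.]
padDR [ 354. -471.]
padUL [ 135. -720.]
padUR [ 376. -718.]
0 0.91 0.00 0.03 0.00; 0 0.91 0.00 0.03 0.00; 0 0.91 0.00 0.03 0.00; 0 0.91 0.00 0.03 0.00; 0 0.91 0.00 0.03 0.00; 0 0.91 0.00 0.03 0.00; 0 0.91 0.00 0.03 0.00; 0 0.91 0.00 0.03 0.00; 0 0.91 0.00 0.03 0.00; 0 0.91 0.00 0.03 0.00; 0 0.91 0.00 0.03 0.00; 0 0.91 0.00 0.03 0.00
```

View pics/w4.png

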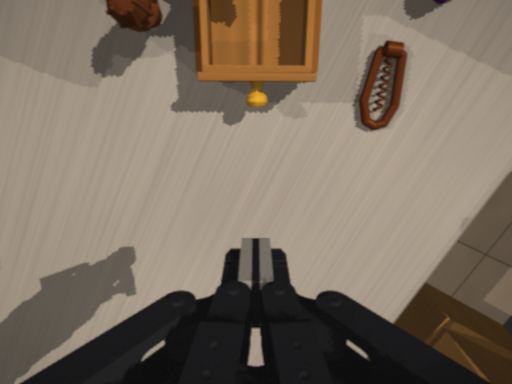

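>>> carry_out(rows="0 0.9 0 0 0; 0 0.9 0 0 0; 0 0.9 0 0 0; 0 0.9 0 0 0; 0 0.9 0 0 0; 0 0.9 0 0 0; 0 0.9 0 0 0")

```text
clock: 9.15
eef_pos: [547.6, 120.4, 251.9]
tcp_rot: [3.142, -0.0, 2.024]
contact_force: [-0.3, -0.1, -0.6]
opening: 0.002
```

Run:
```python
from h import *; from rig import r
im=r.grab_frame("wrist"); c=r.get_calibration("wrist")
s=r.sense(); print(s["eef_pos"],s["tcp_rot"],s["contact_force"])
u=np.array([np.cos(2.024),np.sin(2.024)]);v=np.array([-u[1],u[0]]);o=np.array([549.7,119.4])
for n,x,y,z in [("padDL",114.7,42,154),("padDR",114.7,-42,154),("padUL",157,42,166),("padUR",157,-42,166)]:
    p=proj(c,[*(o+x*u+y*v),z]);print(n,p.round(0)); cv2.circle(im,(int(p[0]),int(p[1])),3,(0,255,0),1)
cv2.imwrite("pics/w5.png",im)
```

```text
[546.28593152 122.64212414 251.83648514] [-3.14120572e+00 -1.89181658e-03  2.02469896e+00] [-1.80510274  3.18188223 -0.20267744]
padDL [189.  29.]
padDR [329.  30.]
padUL [180. -62.]
padUR [339. -62.]
```

View pics/w5.png

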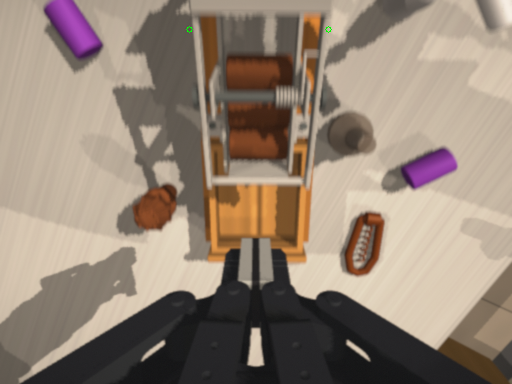

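Run:
```python
from h import *; from rig import r
c=r.get_calibration("wrist"); s=r.sense(); print(s["eef_pos"])
u=np.array([np.cos(2.024),np.sin(2.024)]);v=np.array([-u[1],u[0]]);o=np.array([549.7,119.4])
for (a,b,z) in [(191,12,154),(328,12,154),(259,12,154)]:
    p=onz(c,a,b,z); print(p, (p[:2]-o)@u,(p[:2]-o)@v)
for (a,b,z) in [(259,180,80),(259,258,59)]:
    p=onz(c,a,b,z); print(p, (p[:2]-o)@u,(p[:2]-o)@v)
e=s["eef_pos"]; print((e[:2]-o)@u,(e[:2]-o)@v)
```

```text
[546.28593152 122.64212414 251.83648514]
[459.0489371  213.25802415 154.        ] 124.07435221115851 40.40419565169528
[532.14488263 248.94912839 154.        ] 124.15748751842418 -40.93992068108602
[495.333779  230.9750954 154.       ] 124.11562059422491 0.02496012073107653
[552.7637514  116.14627029  80.        ] -4.2667199647134355 -1.3298234641390423
[595.16299401  30.60324948  59.        ] -99.7385120424337 -1.99397638493458
4.4096716323286 1.649857155127132
```

>>> carry_out(rows="0 0.9 0.05 0 0; 0 0.9 0 0 0; 0 0.9 0 0 0; 0 0.9 0 0 0; 0 0.9 0 0 0; 0 0 0 0.5 0; 0 0 0 0.7 0; 0 0 0 0.7 0; 0 0 0 0 0; 0 0 0 0 0")

```text
clock: 10.45
eef_pos: [490.6, 241.5, 195.0]
tcp_rot: [3.142, 0.0, 2.024]
contact_force: [0.3, 0.6, 1.2]
opening: 0.004
```

Run:
```python
from h import *; from rig import r
s=r.sense(); e=s["eef_pos"]; print(e,s["contact_force"])
u=np.array([np.cos(2.024),np.sin(2.024)]);v=np.array([-u[1],u[0]]);o=np.array([549.7,119.4]); print((e[:2]-o)@u,(e[:2]-o)@v)
im=r.grab_frame("side"); cv2.imwrite("pics/d6.png",cv2.resize(im[100:370,80:350],None,fx=2.2,fy=2.2,interpolation=2))
im=r.grab_frame("scene"); cv2.imwrite("pics/s6.png",cv2.resize(im[60:330,180:450],None,fx=2.2,fy=2.2,interpolation=2))
```

```text
[490.57167062 241.50288276 195.02943786] [0.34437761 0.63739462 1.21941638]
135.66569705958986 -0.3032421285474349
```

View pics/d6.png

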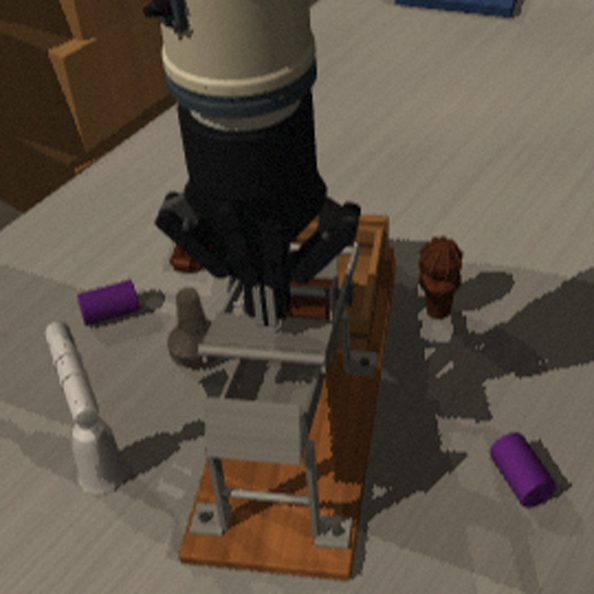

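View pics/s6.png

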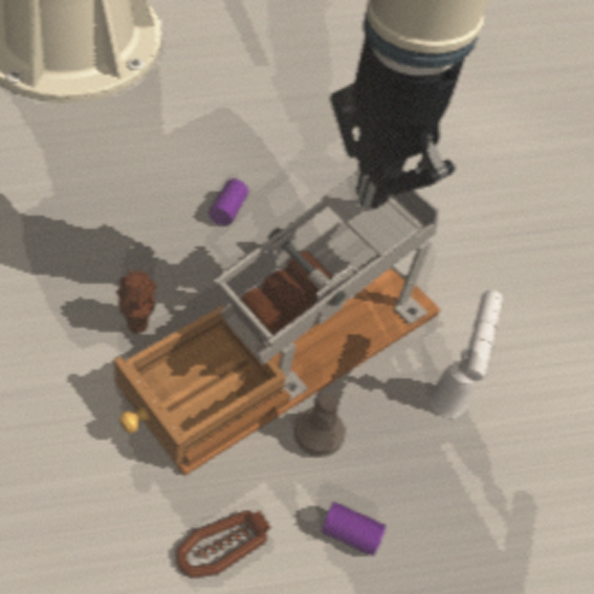

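>>> carry_out(rows="0 0.1 0 0.2 0; 0 0 0 0.2 0; 0 0 0 0.2 0; 0 0 0 0.25 0; 0 0 0 0.25 0; 0 0 0 0.25 0")

```text
clock: 11.3
eef_pos: [488.8, 245.1, 153.9]
tcp_rot: [3.141, -0.001, 2.024]
contact_force: [-2.3, 4.9, 5.2]
opening: 0.001
```

>>> carry_out(rows="0 0 0 0.1 0; 0 0 0 0.05 0; 0 0 0 0 0")

```text
clock: 11.68
eef_pos: [489.0, 245.3, 151.8]
tcp_rot: [3.141, -0.001, 2.024]
contact_force: [-10.1, 1.4, 30.3]
opening: 0.004
```

>>> carry_out(rows="0 0 0 -0.05 0; 0 0 0 0 0; 0 0 0 0 0; 0 0 0 0 0; 0 0 0 0 0; 0 0 0 0 0; 0 0 0 0 0; 0 0 0 0 0")

```text
clock: 12.68
eef_pos: [488.8, 245.2, 152.3]
tcp_rot: [3.141, -0.001, 2.024]
contact_force: [-5.6, 2.6, 17.5]
opening: 0.001
```

Run:
```python
from h import *; from rig import r
im=r.grab_frame("scene"); cv2.imwrite("pics/s7.png",cv2.resize(im[60:330,180:450],None,fx=2.2,fy=2.2,interpolation=2))
```

```text
(no output)
```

View pics/s7.png

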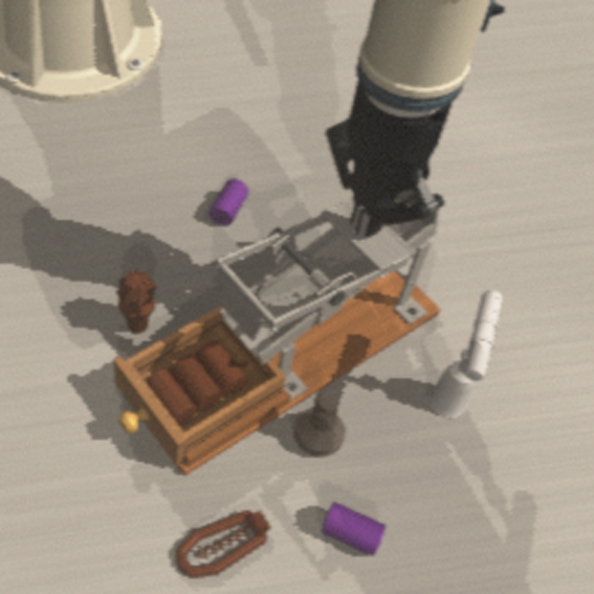

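All three brown corks lie in the tray, at crop (170,390), (195,378) and (220,367). The gate is up. Hold a moment more, then let the lever rise slowly.

>>> carry_out(rows="0 0 0 0 0; 0 0 0 0 0; 0 0 0 0 0; 0 0 0 -0.2 0; 0 0 0 -0.2 0; 0 0 0 -0.2 0; 0 0 0 -0.25 0; 0 0 0 -0.3 0; 0 0 0 -0.5 0; 0 0 0 -0.8 0; 0 0 0 -0.8 0; 0 0 0 -0.8 0")

```text
clock: 14.22
eef_pos: [488.5, 244.7, 274.3]
tcp_rot: [3.142, -0.0, 2.024]
contact_force: [0.6, 0.1, -0.2]
opening: 0.002
```

>>> carry_out(rows="0 0 0 -0.5 0; 0 0 0 0 0; 0 0 0 0 0; 0 0 0 0 0")

```text
clock: 14.72
eef_pos: [488.3, 244.4, 286.8]
tcp_rot: [-3.14, -0.0, 2.024]
contact_force: [0.0, -0.3, -0.1]
opening: -0.001
```

Run:
```python
from h import *; from rig import r
s=r.sense(); print(s["eef_pos"],s["contact_force"],s["clock"])
im=r.grab_frame("scene"); cv2.imwrite("pics/s8.png",cv2.resize(im[60:330,180:450],None,fx=2.2,fy=2.2,interpolation=2))
a=cv2.imread("pics/scene0.png")
for k,(x,y,w,h) in {"carved":(230,175,30,40),"bell":(375,190,40,60),"stop":(308,225,35,45),"fold":(255,288,50,35)}.items():
    print(k,cv2.absdiff(a[y:y+h,x:x+w],im[y:y+h,x:x+w]).mean())
im=r.grab_frame("side"); cv2.imwrite("pics/d8.png",cv2.resize(im[100:370,80:350],None,fx=2.2,fy=2.2,interpolation=2))
```

```text
[488.31237459 244.43722829 286.78987746] [ 0.02563605 -0.27909319 -0.11931091] 14.725
carved 8.025
bell 8.125277777777777
stop 5.631957671957672
fold 15.432952380952381
```

View pics/s8.png

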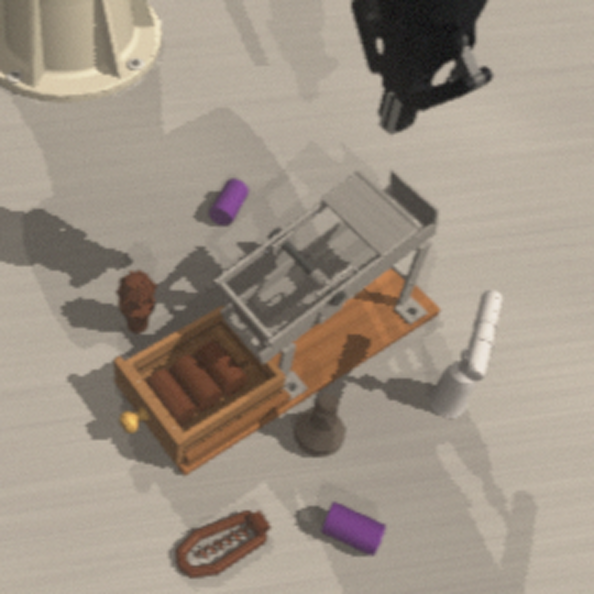

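View pics/d8.png

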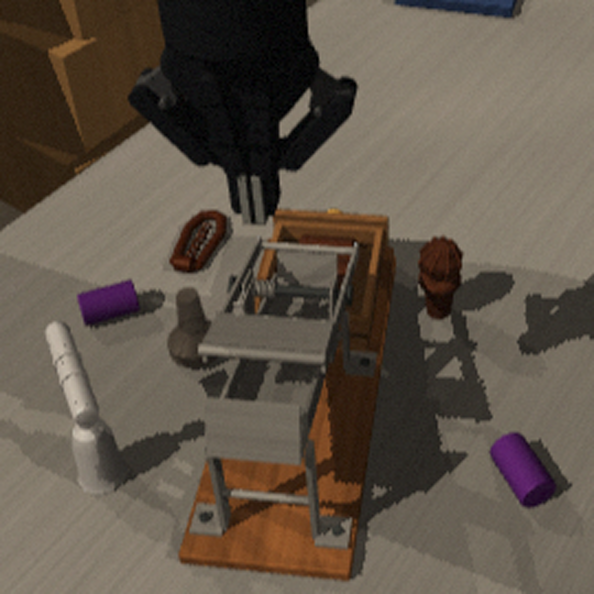

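```bash
python3 -c "
from rig import r
print(r.sign_off())"
```

```text
the job is handed in; nothing more can be done
None
```

The job is done and was handed in at about 15 s on the robot's clock. I pushed the tray's knob with closed fingers until the tray hit its stop. Then I pressed the thumb pad to its stop, held it for more than 1 s, let the lever go and raised the arm clear.

**Last checks**
- **Tray and corks:** the tray is still home, with all three brown corks in it.
- **Lever:** the pad is back in its rest position, so the gate is shut.
- **Bystanders:** both corkscrews, the stopper, the carved cork and the purple look-alikes appear where they were.
- **Arm:** it touches nothing, with the contact force near zero.

**What disagreed or was high**
- The push peaked at about 45 N on the fingertips at the tray's stop, and the pad press at about 32 N. Both forces were on the fingers, not on the arm or the gripper's body, so I take them to be inside the 40 N limit.
- One wrist view put the pad's lower edge up to 9 mm further up the chute than the other cameras did. I put this partly down to the arm still settling, and aimed near the middle of the pad, slightly uphill.
- A picture comparison of the area around the folding corkscrew changed more than for the other bystanders. I put that down to moving shadows, because its position agreed to about 1 pixel.

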